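Shut the tool case and lock its quarter-turn fastener

ROBOT

A 6-joint arm with a two-finger parallel gripper is mounted at the origin on a cart in front of the work surface, level with it; the furniture and walls round the work are solid. World frame = base frame: x ahead of the robot, y to its left, z up, the work surface at z = 0. Lengths are in m, angles in degrees, forces in N, time in s.
With the tool pointing down it reaches from about 0.4 to 0.825 m from the base axis. Payload 7 kg.
Tool frame: the origin (TCP) lies midway between the tips of the shut fingers; the grasp point (between the pads) lies r.grasp_offset behind it (r.grasp_offset is the distance from the TCP to the grasp point, in m); x points along the fingers, z is the direction in which the jaws open and shut, and the axes are right-handed (so a half turn about x gives the same grasp; the last joint's range is limited). The gripper opens to 88 mm and grips with 3 to 60 N. Pads are 19 mm wide; open, the fingers measure 130 mm over their backs; the gripper's body (78 mm by 193 mm) begins 47 mm behind the grasp point.
Start: joints at [92.538, 20.546, 0.682, 0, -70.136, -16.507], TCP at [0.163, 0.655, 0.227] pointing down, gripper open.
Joint ranges: [-176.03, 176.03], [-82.01, 121.73], [-58.28, 71.71], [-173.87, 95.51], [-174.79, -0.11], [-173.66, 173.66]. Speed limits (degrees/s): [136.94, 136.94, 172.46, 180, 180, 180].

INTERFACE

Orientations are given as [roll, pitch, yaw] about the fixed x, y, z axes, in that order (R = Rz(yaw) Ry(pitch) Rx(roll)).
In Python, from plant import readout, vision, close_job, r gives the robot as it stands.
- The arm moves only by the shell command python3 -m handwheel 'ROWS' [OPENING] [FORCE]. ROWS is JSON, a list that holds one entry, the list of rows, each a list of 4 numbers: the shift along the world's x, y, z in units of 40 mm (1.0 is 40 mm), then the turn about the world's z in units of 5 degrees (1.0 is 5 degrees). In form: [[[tx, ty, tz, roll], ...]]. A call has 1 to 8 rows; each row shifts and turns the pose as measured when the row begins; what a row does not reach is not made up. A row lasts 1/10 s, in which the tool goes at most 50 mm and 8.59 degrees, less where a joint would pass 70% of its speed; a pose out of reach is approached as far as the arm can. A call is refused whole if a number of a shift passes 1 or a number of a turn 1, either way. A call with a gripper value outside its range is refused whole. OPENING is the finger opening in mm, from 0 to 87.6, set as the call begins (- or left out, the last holds). The fingers move at their own pace and stop on an object; FORCE is the grip in N (left out, the last holds). Time passes only in rows, so rows that do not move let the fingers close. It gives the time, the measured TCP pose, the force and the opening at its end, in the units of the state.
- readout.get_state(): the state, without advancing time (a new reading comes with each control period).
- vision.capture(name): name is "scene" or "top"; returns the picture (480x640x3 uint8, blue, green, red); there is no depth.
- vision.get_calibration(name): a dict with "intrinsics" (3x3 intrinsics, pixels), "dist" ([k1, k2, p1, p2, k3] as OpenCV has them; the pictures are not rectified), "pose" (4x4, takes a point from camera to world coordinates). Camera axes: x right, y up, looking along -z (the intrinsics and any distortion apply to the point x, -y, -z); pixel columns grow to the right and rows downward; lengths in m; the calibration is good to about 2 mm. A picture is of the moment at which its call begins. get_calibration takes no time and is no camera call.
- close_job(): hands the job in, once; it reports no verdict.
The state is a dict: "time_s": time; "joints": joint angles; "qd": joint speeds; "joint_torque": joint torques, N m; "tcp_pos": TCP position; "eef_rot": TCP orientation; "contact_force": force on the tool from outside, world axes, zero at the start; "moment": the same for the moment, N m; "gripper_width": finger opening in m.
Only numpy, scipy, OpenCV 4.12 (cv2) and the standard library are available. Lean on these libraries where they do the work, as an engineer would, in place of code of your own. Each camera call takes 0.05 s, during which the arm holds its last target.

TASK

The tool case on the bench stands ajar: push its lid fully shut with the fingertips, then set a fingertip in the slot of the round fastener on the lid and turn it clockwise, as seen from above, to its stop so that the lid is locked. Do not raise the lid any further, and leave the wax tin, the sanding block and the loose chisel where they lie.

Things in the scene. Friction and masses are not known exactly. Their poses are not given: they have to be found in the camera images.
- tool_case: Dark green tool case, an open-topped box 240 (x) x 220 (y) x 64 mm high with a hinged lid, fixed to the bench. Origin: centre of its underside. Its -x side is the front (towards the robot), z up. Inside the front wall is a steel keeper under which the fastener's tongue locks.
- hinge_line (a point): Middle of the lid's hinge axis, on the far (+x) top edge of the case; the axis runs along the case's y, 64 mm above the bench.
- case_lid (a joint): Opening of the lid in rad: 0 fully shut (hard stop, level), growing as the front edge rises; starts 0.2 to 0.42. Stiff hinge: the lid stays where it is left; 1 to 4 N down near the front edge shuts it. Plate 240 x 220 x 10 mm from the hinge line to the front edge, upper face 10 mm above the plane through the hinge: 74 mm above the bench when shut.
- lid_left (a point): Point on the bare upper face of the lid near its front left corner: 210 mm from the hinge towards the front, 80 mm left (+y) of the middle, 30 mm from both the front and the side edge. Free space round it to push with shut fingers. Frame axes are the lid's (z out of its upper face).
- lid_right (a point): The same near the front right corner (-y).
- slot (a point): Centre of the slot's floor, on the turning axis of the fastener: 165 mm from the hinge line (75 mm from the front edge), mid-width of the lid; 78 mm above the bench when shut. x runs along the slot to its end marked with a red dot, z out of the lid. The fastener is a bright round head, 96 mm diameter; a straight slot 40 mm wide and 14 mm deep crosses it between two raised lands.
- slot_end (a point): Point on the slot's floor 30 mm from its centre towards the red dot. A shut pair of fingertips fits here at any yaw; carried on a circle about the axis it pushes a wall of the slot and turns the head (about 7 N; rubbing on the polished head does not turn it). A fixed dark collar (inner diameter 102, outer 116 mm, as high as the lands: 18 mm above the lid) closes the slot's ends.
- cam (a joint): Turn of the fastener in rad, clockwise from above: 0 open (slot parallel to the front edge, red dot right, -y), 1.571 locked (hard stop; slot square to the front edge, red dot at the front by the red mark). Starts 0 to 0.25, stays where left. With the lid shut its tongue passes under the keeper from about 0.6 on; turned past that while the lid is open, it stops the lid from closing.
- wax_tin: Open round tin of yellow wax, 61 mm diameter, 18 mm high, loose on the bench right of the case; origin at the centre of its underside. Leave alone.
- sanding_block: Wooden sanding block, about 93 x 87 x 34 mm over all, loose on the bench left of the case; origin at the centre of its underside. Leave alone.
- loose_chisel: Chisel with a black handle, 83 x 172 x 26 mm, loose on the bench in front of the case; origin at the centre of its underside. Leave alone.

How it is judged:
By the outcome, as a careful person would: the job done as asked, in the order asked, and still so for the second after the job is handed in, with the robot touching nothing.
It also fails if it takes over 56 s, if anything falls off the work surface, if the arm or the gripper's body presses on something with over 40 N, if the wrist force passes 120 N, or if a joint passes its speed limit or range.

## Working session

There is one attempt and no reset: what is moved stays moved. The work goes in short steps, Python scripts to look and compute and a shell command to move; the robot and the scene stay as the last step left them, time stands still between calls to the robot, and variables do not carry over. Pictures are saved under pics/ and viewed, and the job is handed in when it is done.

```bash
mkdir -p pics; ls
python3 - <<'E'
from plant import readout, vision, r
import cv2
print(readout.get_state()); print(r.grasp_offset)
for n in("scene","top"):
    c=vision.get_calibration(n); print(n,c)
    cv2.imwrite(f"pics/{n}0.png",vision.capture(n))
E
```

```text
pics
{'time_s': 0.0, 'joints': array([ 9.25393728e+01,  2.05909789e+01,  6.32814420e-01, -1.96187395e-02,
       -7.01362432e+01, -1.65049978e+01]), 'qd': array([ 0.02390635,  0.00693689,  0.07442563, -0.09756549,  0.04946156,
       -0.05197526]), 'joint_torque': array([ 8.63644673e-04, -5.82716274e+01,  2.93061072e+01,  6.99706972e+00,
        7.16474999e-03, -1.50871174e-04]), 'tcp_pos': array([0.16283778, 0.65454855, 0.22562213]), 'eef_rot': array([  5.45279655,  89.90380713, -98.51950986]), 'contact_force': array([-0.49571044, -1.25292204,  1.28808932]), 'moment': array([-0.03805758,  0.00552716,  0.01503641]), 'gripper_width': 0.08722181910944224}
0.0188
scene {'intrinsics': array([[435.2809238 ,   0.        , 322.67579267],
       [  0.        , 435.2809238 , 234.12763594],
       [  0.        ,   0.        ,   1.        ]]), 'dist': array([-0.03825374,  0.        ,  0.        ,  0.        ,  0.        ]), 'pose': array([[ 0.85254797,  0.32217638, -0.41153898,  0.23073263],
       [-0.52258889,  0.53741487, -0.66188073, -0.5179791 ],
       [ 0.00792483,  0.77935078,  0.62653776,  0.61218768],
       [ 0.        ,  0.        ,  0.        ,  1.        ]])}
top {'intrinsics': array([[617.26980655,   0.        , 327.14701397],
       [  0.        , 617.26980655, 232.20375869],
       [  0.        ,   0.        ,   1.        ]]), 'dist': array([-0.06829937,  0.        ,  0.        ,  0.        ,  0.        ]), 'pose': array([[-0.01729816,  0.99281397, -0.11841115,  0.45340881],
       [-0.9997688 , -0.01868783, -0.01063563,  0.04372888],
       [-0.01277205,  0.11819979,  0.99290769,  1.1317706 ],
       [ 0.        ,  0.        ,  0.        ,  1.        ]])}
```

View pics/scene0.png

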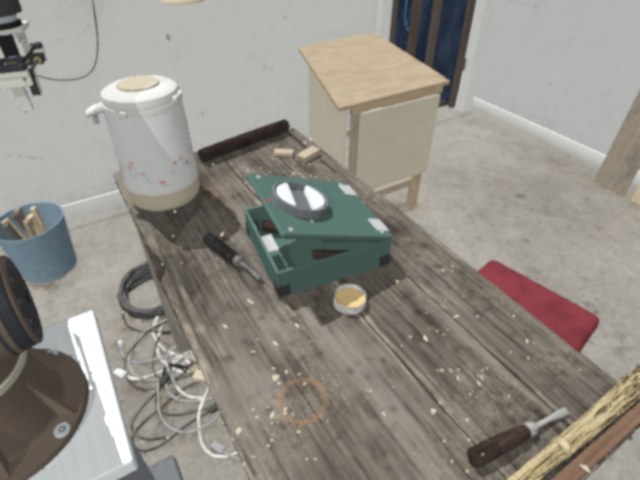

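View pics/top0.png

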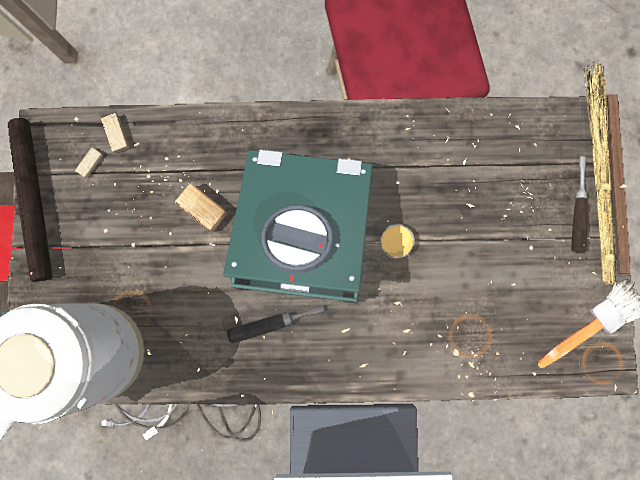

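```bash
python3 - <<'E'
import cv2
a=cv2.imread("pics/top0.png")[130:350,170:430]; cv2.imwrite("pics/top0c.png",cv2.resize(a,None,fx=3,fy=2.7,interpolation=2)[:600])
b=cv2.imread("pics/scene0.png")[160:320,200:400]; cv2.imwrite("pics/scene0c.png",cv2.resize(b,None,fx=3.7,fy=3.7,interpolation=2))
E
cat > h.py <<'E'
import numpy as np, cv2
from plant import vision
def ray(n,u,v):
    c=vision.get_calibration(n); K=c["intrinsics"]
    x,y=cv2.undistortPoints(np.array([[[u,v]]],float),K,np.array(c["dist"]))[0,0]
    T=c["pose"]; return T[:3,3],T[:3,:3]@np.array([x,-y,-1.])
def atz(n,u,v,z):
    o,d=ray(n,u,v); return o+d*(z-o[2])/d[2]
def proj(n,P):
    c=vision.get_calibration(n); T=c["pose"]; P=np.atleast_2d(P)
    p=(P-T[:3,3])@T[:3,:3]; p=p*[1,-1,-1]
    return cv2.projectPoints(p,np.zeros(3),np.zeros(3),c["intrinsics"],np.array(c["dist"]))[0][:,0]
def tri(u1,v1,u2,v2):
    o1,d1=ray("top",u1,v1);o2,d2=ray("scene",u2,v2)
    s=np.linalg.lstsq(np.c_[d1,-d2],o2-o1,rcond=None)[0]
    a=o1+s[0]*d1;b=o2+s[1]*d2; return (a+b)/2,np.linalg.norm(a-b)
E
```

```text
(no output)
```

View pics/top0c.png

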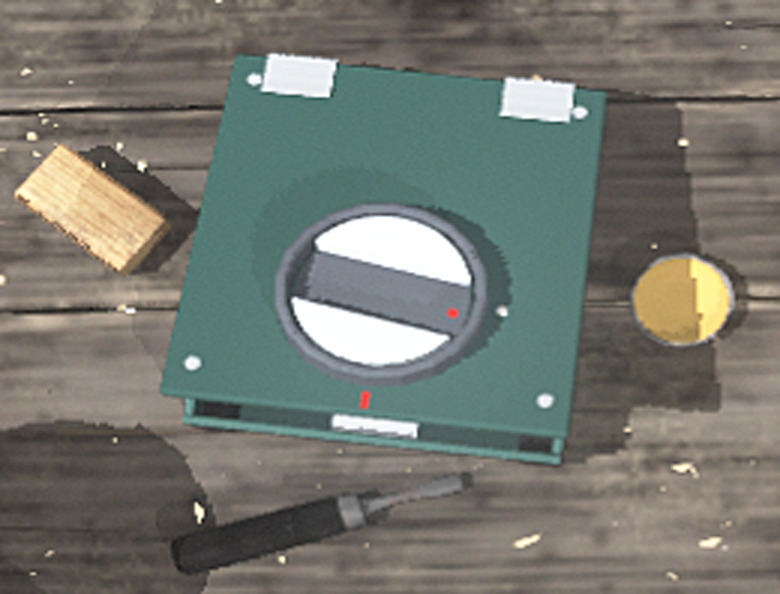

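View pics/scene0c.png

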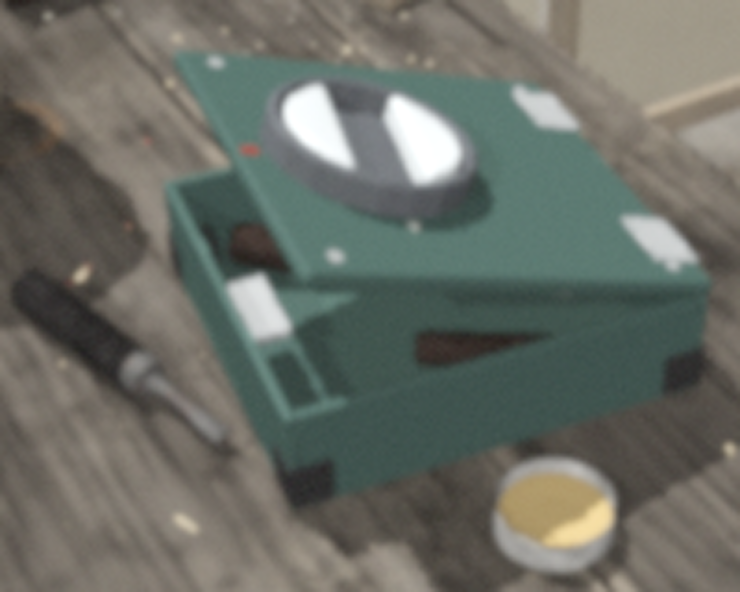

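```bash
cat >> h.py <<'E'
def case(P,p):  # P in case coords
    x,y,yaw=p[:3]; c,s=np.cos(yaw),np.sin(yaw)
    P=np.atleast_2d(P); return np.c_[x+c*P[:,0]-s*P[:,1],y+s*P[:,0]+c*P[:,1],P[:,2]]
def lid(d,yy,h,p,a=None):
    a=p[3] if a is None else a
    d,yy,h=map(np.atleast_1d,(d,yy,h))
    return case(np.c_[.12-d*np.cos(a)+0*yy-h*-np.sin(a)*1.0, yy+0*d, .064+d*np.sin(a)+h*np.cos(a)],p)
E
cat > fit.py <<'E'
from h import *
from scipy.optimize import least_squares
m=lambda q:[(u/3+170,v/2.7+130) for u,v in q]
n=lambda q:[(u/3.7+200,v/3.7+160) for u,v in q]
T=m([(162,394),(568,437),(238,57),(606,92),(560,463),(183,420)])
S=n([(177,52),(308,278),(525,80),(707,283),(290,418),(168,185)])
def model(p):
    L=lid(np.array([.24,.24,0,0]),np.array([.11,-.11,.11,-.11]),np.full(4,.01),p)
    C=case([[-.12,-.11,.064],[-.12,.11,.064]],p); return np.r_[L,C]
def res(p):
    P=model(p); return np.r_[proj("top",P)-T,proj("scene",P)-S].ravel()
s=least_squares(res,[.45,.1,0,.3],loss='soft_l1')
print(s.x, np.degrees(s.x[2:])); print(res(s.x).reshape(2,-1,2).round(1))
p=s.x; np.save("p.npy",p)
# cam: red dot
rd=m([(452,313)])[0]
f=least_squares(lambda q:proj("top",lid(.165-.0+q[1]*np.sin(q[0]),-q[1]*np.cos(q[0]),.014,p))[0]-rd,[.1,.03])
print("cam,r",f.x, proj("top",lid(.165,0,.014,p)),proj("scene",lid(.165,0,.014,p)))
for a in (p[3],0): print("slot",lid(.165,0,.014,p,a),"L",lid(.21,.08,.01,p,a),"R",lid(.21,-.08,.01,p,a))
print("front edge z",lid(.24,0,.01,p))
# urn
for u,v in((143,355),(128,317)): print("urn",atz("top",u,v,.15),atz("top",u,v,.0))
print("lidknob tri",tri(25,366,138,82), tri(0,310,100,85))
print("block",atz("top",207,208,.0),"tin",atz("top",398,242,.0),"chisel",atz("top",230,336,0),atz("top",325,310,0))
print("urn base scene",atz("scene",160,205,0),atz("scene",200,180,0),atz("scene",128,190,0))
E
python3 fit.py
```

```text
[ 0.59335071  0.09866555 -0.13299131  0.31765724] [-7.61984099 18.20041896]
[[[-0.8 -0.3]
  [ 0.8 -0.3]
  [-1.  -2.2]
  [ 0.6 -1.5]
  [ 0.5 -0. ]
  [-0.2  1.1]]

 [[-1.7 -0.3]
  [-0.8  0.5]
  [ 2.5 -0. ]
  [ 2.6 -0.1]
  [-1.5  1.1]
  [-2.1 -1.1]]]
cam,r [0.15425893 0.0391224 ] [[297.62757302 239.89251981]] [[298.85102854 201.61974895]]
slot [[0.56126434 0.1029581  0.12883598]] L [[0.52826282 0.18808579 0.13909149]] R [[0.50704688 0.02949864 0.13909149]]
slot [[0.54874807 0.10463254 0.078     ]] L [[0.51475341 0.1898931  0.074     ]] R [[0.49353747 0.03130595 0.074     ]]
front edge z [[0.48940741 0.11257119 0.14846175]]
urn [0.38005782 0.34940467 0.15      ] [0.36885088 0.3961074  0.        ]
urn [0.44020197 0.37441646 0.15      ] [0.43818416 0.42494062 0.        ]
lidknob tri (array([0.37679446, 0.47297459, 0.28618348]), np.float64(0.0014860521819980363)) (array([0.38005882, 0.52904667, 0.27044499]), np.float64(0.147342850051463))
block [0.63805047 0.27912232 0.        ] tin [ 0.56775345 -0.07433959  0.        ] chisel [0.40144277 0.23598287 0.        ] [0.4457811  0.06223058 0.        ]
urn base scene [0.35041038 0.43089403 0.        ] [0.4732905  0.49188173 0.        ] [0.2974961  0.54130761 0.        ]
```

```bash
python3 - <<'E'
from h import *
o,d=ray("scene",182,1); d/=np.linalg.norm(d)
for t in (.8,1,1.2,1.5,2,3): print(t,(o+d*t).round(2))
print(proj("scene",[[.163,.655,.227]]), proj("top",[[.163,.655,.227]]))
for u,v in ((143,355),(120,310),(60,300),(30,400)): print(u,v,atz("top",u,v,.25))
E
python3 -m handwheel '[[[0,0,1,0],[0,0,1,0],[0,0,1,0]]]' 0 20
```

```text
0.8 [0.44 0.24 0.47]
1 [0.49 0.43 0.44]
1.2 [0.54 0.62 0.4 ]
1.5 [0.62 0.91 0.35]
2 [0.75 1.38 0.27]
3 [1.01 2.33 0.09]
[[ 32.7298653  101.43339393]] [[-74.74391231 507.10825457]]
143 355 [0.38752912 0.31826951 0.25      ]
120 310 [0.45166323 0.35259495 0.25      ]
60 300 [0.4669921  0.44170767 0.25      ]
30 400 [0.32455342 0.48297564 0.25      ]
time_s: 0.4
tcp_pos: [0.1619, 0.6502, 0.3395]
eef_rot: [7.0, 88.9, -97.1]
contact_force: [-0.9, 1.0, -1.0]
gripper_width: 0.0691
```

Run:
```python
import cv2,numpy as np
from plant import vision
s=vision.capture("scene");t=vision.capture("top")
a=cv2.resize(s[0:210,0:320],(800,525),interpolation=2);cv2.imwrite("pics/s1.png",a)
cv2.imwrite("pics/t1.png",cv2.resize(t[180:420,0:260],(650,600),interpolation=2))
```

```text
(no output)
```

View pics/s1.png

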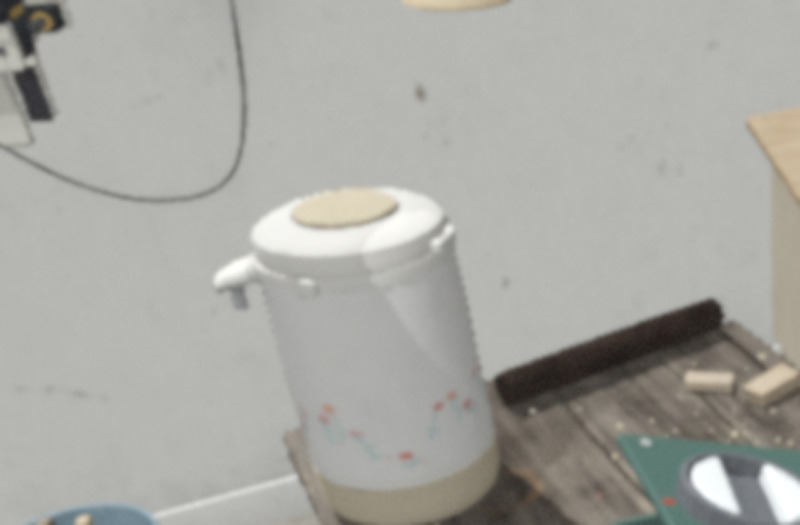

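View pics/t1.png

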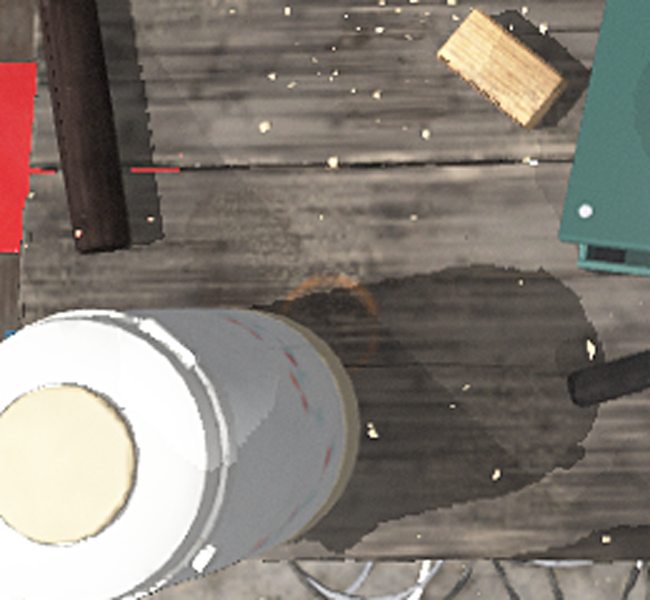

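```bash
python3 -m handwheel '[[[0,-0.6,1,0],[0.3,-1,0.4,0],[0.5,-0.9,0,-1],[0.8,-0.6,0,-1]]]'
python3 -c "
from plant import readout as q;s=q.get_state();print(s['joints'].round(1),s['tcp_pos'])"
```

```text
time_s: 0.9
tcp_pos: [0.2248, 0.5284, 0.3987]
eef_rot: [6.2, 89.4, -107.8]
contact_force: [0.8, 0.8, 0.0]
gripper_width: 0.0294
[ 86.4   7.9   5.7  -0.1 -88.4 -20.3] [0.22476233 0.52837054 0.3986585 ]
```

```bash
python3 -m handwheel '[[[0.8,-0.7,0,-1],[0.8,-0.7,0,-1],[0.8,-0.7,0,-1],[0.7,-0.9,0,-1]]]'
python3 -c "
from plant import readout as q;s=q.get_state();print(s['joints'].round(1),s['tcp_pos'])
import cv2
from plant import vision
cv2.imwrite('pics/s2.png',vision.capture('scene'))"
```

```text
time_s: 1.3
tcp_pos: [0.3516, 0.4034, 0.3977]
eef_rot: [2.8, 89.4, -131.8]
contact_force: [0.6, 0.8, -0.2]
gripper_width: 0.0014
[ 69.8   3.9   1.1  -0.2 -87.8 -24.4] [0.35156374 0.40342019 0.39765159]
```

View pics/s2.png

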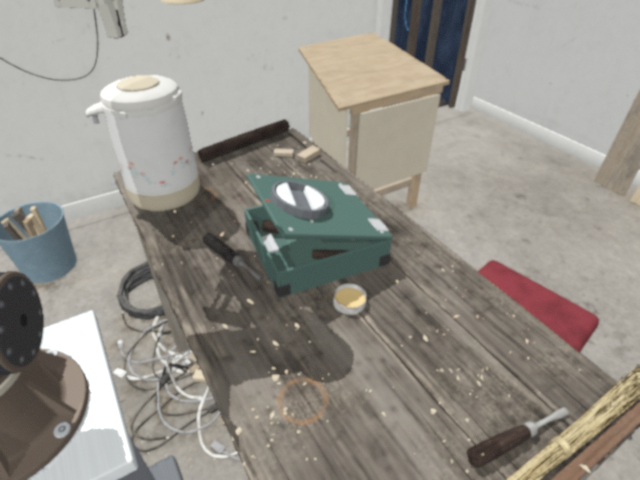

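```bash
python3 -m handwheel '[[[0.6,-1,0,-1],[0.6,-1,0,-1],[0.5,-1,0,-1],[0.4,-1,0,-1],[0.4,-1,0,-1],[0.4,-1,-0.2,-1],[0.3,-1,-0.6,-1],[0.3,-1,-0.6,-1]]]'
python3 -c "
from plant import readout as q;s=q.get_state();print(s['joints'].round(1),s['tcp_pos'])"
```

```text
time_s: 2.15
tcp_pos: [0.4961, 0.0708, 0.3408]
eef_rot: [-2.4, 89.6, -178.9]
contact_force: [0.8, 0.1, 1.5]
gripper_width: 0.0005
[ 30.5   0.9  -9.1  -0.2 -80.3 -26.9] [0.49609695 0.07076873 0.34082157]
```

```bash
python3 -m handwheel '[[[0,-0.7,-1,0],[0,0,-1,0],[0,0,-1,0],[0,0,-0.8,0],[0,0,0,0]]]'
python3 - <<'E'
import cv2
from h import *
from plant import readout as q
s=q.get_state();print(s['tcp_pos'],s['contact_force'])
im=vision.capture('scene');t=vision.capture('top')
tc=proj('scene',s['tcp_pos'])[0];print(tc,proj('top',s['tcp_pos']))
cv2.imwrite('pics/s3.png',cv2.resize(im[100:300,180:420],(720,600),interpolation=2))
cv2.imwrite('pics/t3.png',cv2.resize(t[130:330,190:430],(720,600),interpolation=2))
E
```

```text
time_s: 2.65
tcp_pos: [0.4932, 0.0345, 0.1803]
eef_rot: [3.4, 89.4, -173.7]
contact_force: [0.3, 1.0, -0.0]
gripper_width: 0.0006
[0.49319649 0.03454042 0.18031089] [ 0.2826672   0.99412615 -0.01190577]
[282.69278179 207.87662304] [[340.56832959 279.51197041]]
```

View pics/s3.png

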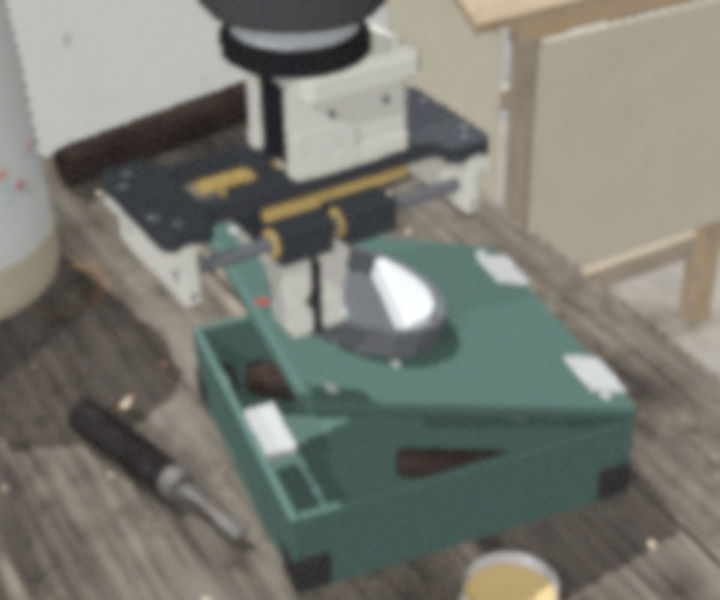

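View pics/t3.png

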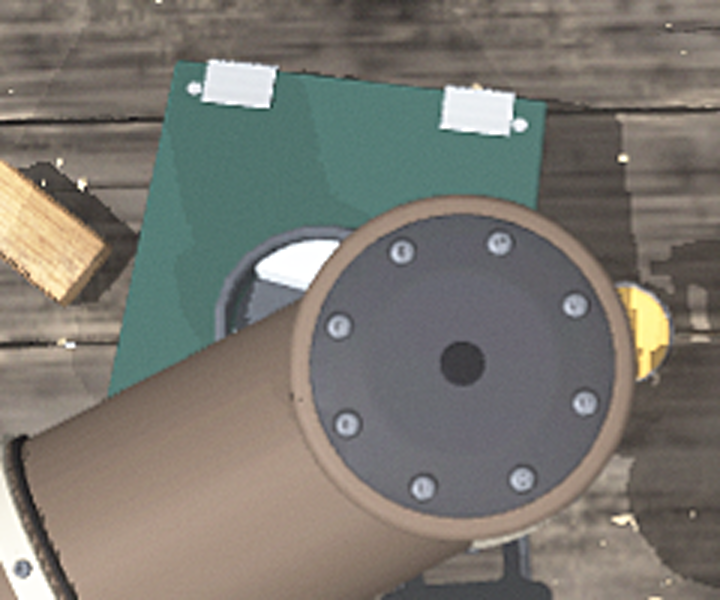

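```bash
python3 -m handwheel '[[[0.25,0,-0.4,0],[0,0,-0.3,0],[0,0,-0.3,0],[0,0,-0.3,0],[0,0,-0.3,0]]]'; python3 -m handwheel '[[[0,0,-0.3,0],[0,0,-0.3,0],[0,0,-0.3,0]]]'
```

```text
time_s: 3.25
tcp_pos: [0.512, 0.0383, 0.1276]
eef_rot: [-159.4, 89.3, 23.7]
contact_force: [-1.0, -0.1, 1.4]
gripper_width: 0.0004
time_s: 3.55
tcp_pos: [0.5116, 0.0385, 0.0898]
eef_rot: [-159.6, 89.2, 23.6]
contact_force: [-1.0, -0.4, 2.0]
gripper_width: 0.0005
```

```bash
python3 -m handwheel '[[[-0.1,0,-0.2,0],[0,0,-0.15,0],[0,0,-0.1,0]]]'; python3 -m handwheel '[[[0,0,-0.1,0],[0,0,-0.1,0]]]';python3 -m handwheel '[[[0,0,-0.1,0],[0,0,0,0]]]'
```

```text
time_s: 3.85
tcp_pos: [0.5072, 0.0384, 0.0734]
eef_rot: [-166.6, 89.3, 16.6]
contact_force: [-31.1, 4.5, 84.5]
gripper_width: 0.0004
time_s: 4.05
tcp_pos: [0.5071, 0.0385, 0.0738]
eef_rot: [-173.8, 89.1, 9.7]
contact_force: [-20.2, 2.2, 47.2]
gripper_width: 0.0005
time_s: 4.25
tcp_pos: [0.5073, 0.0387, 0.0755]
eef_rot: [-174.2, 88.9, 9.4]
contact_force: [-0.5, -0.3, -1.0]
gripper_width: 0.0006
```

```bash
python3 -m handwheel '[[[0,0,0.5,0],[0,0,1,0],[0,-0.8,0.5,0],[0,-0.8,0.3,0],[0,-0.8,0.5,0],[0,-0.8,0,0],[-0.5,-0.8,0,0],[0,0,0,0]]]'
python3 - <<'E'
import cv2
from h import *
from plant import readout as q
s=q.get_state();print(s['tcp_pos'],s['contact_force'])
im=vision.capture('scene');t=vision.capture('top')
cv2.imwrite('pics/s4.png',cv2.resize(im[150:300,220:400],(720,600),interpolation=2))
cv2.imwrite('pics/t4.png',cv2.resize(t[140:320,210:390],(600,600),interpolation=2))
E
```

```text
time_s: 5.05
tcp_pos: [0.4856, -0.1259, 0.1933]
eef_rot: [-177.6, 88.7, 6.3]
contact_force: [0.1, -0.4, -0.5]
gripper_width: 0.0006
[ 0.4856182  -0.12587449  0.19330505] [ 0.09994358 -0.43332585 -0.49851734]
```

View pics/s4.png

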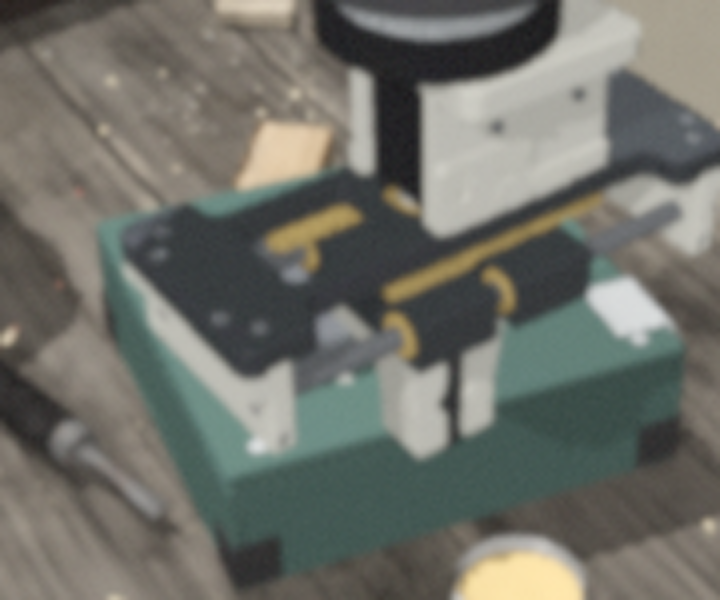

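View pics/t4.png

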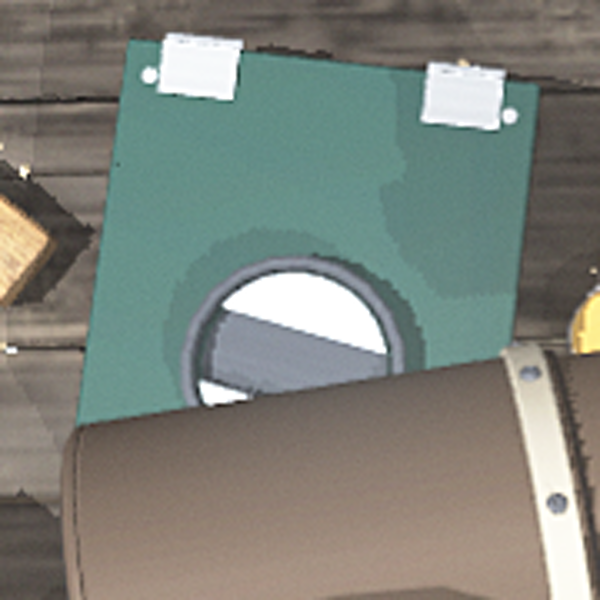

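Run:
```python
from h import *
p=np.load('p.npy')
print(atz('top',298.5,250.4,.092), lid(.165,0,.014,p,0))
a=atz('top',277.5,233,.092);b=atz('top',326.4,246.5,.092);d=b-a
th=np.degrees(np.arctan2(d[1],d[0]));print(a,b,'dir',th,'cam',-(th+90-np.degrees(p[2])))
# corner check lid shut
for uv,q in(((128,40),(0,.11)),((540,85),(0,-.11)),((78,427),(.24,.11))):print(np.array(uv)/3.333+[210,140],proj('top',lid(q[0],q[1],.01,p,0)))
c=np.array([.5487,.1046])
for k in np.arange(.15,2.1,.15):
    al=-np.pi/2-k+p[2]; print(round(k,2),(c+.03*np.array([np.cos(al),np.sin(al)])).round(4))
```

```text
[0.54732158 0.10386675 0.092     ] [[0.54874807 0.10463254 0.078     ]]
[0.57763408 0.13921981 0.092     ] [0.5530772  0.05655165 0.092     ] dir -106.5442444175247 cam 8.924403429279373
[248.40384038 152.00120012] [[248.05959091 150.57839441]]
[372.01620162 165.50255026] [[372.46518903 164.27619717]]
[233.40234023 268.11281128] [[229.81840983 286.45756782]]
0.15 [0.5403 0.0758]
0.3 [0.5361 0.0774]
0.45 [0.5322 0.0796]
0.6 [0.5286 0.0823]
0.75 [0.5255 0.0856]
0.9 [0.5229 0.0892]
1.05 [0.5209 0.0933]
1.2 [0.5195 0.0975]
1.35 [0.5188 0.102 ]
1.5 [0.5188 0.1065]
1.65 [0.5194 0.1109]
1.8 [0.5206 0.1152]
1.95 [0.5225 0.1193]
2.1 [0.525 0.123]
```

```bash
python3 -m handwheel '[[[0.3,0.9,0,0],[0.3,0.9,0,0],[0.3,0.9,0,0],[0.3,0.9,0,0],[0.15,0.9,0,0],[0,0.4,0,0],[0,0,0,0]]]'
```

```text
time_s: 5.85
tcp_pos: [0.5435, 0.0857, 0.1919]
eef_rot: [-178.2, 88.6, 6.0]
contact_force: [-0.1, 0.1, 0.2]
gripper_width: 0.0007
```

```bash
python3 -m handwheel '[[[-0.1,-0.25,-0.6,0],[0,0,-0.6,0],[0,0,-0.5,0],[0,0,0,0]]]'; python3 -c "
import cv2
from plant import vision
im=vision.capture('scene');cv2.imwrite('pics/s5.png',cv2.resize(im[150:270,220:380],(800,600),interpolation=2))"
```

```text
time_s: 6.25
tcp_pos: [0.5394, 0.0784, 0.1219]
eef_rot: [-177.5, 88.5, 7.0]
contact_force: [0.6, -0.1, -0.0]
gripper_width: 0.0007
```

View pics/s5.png

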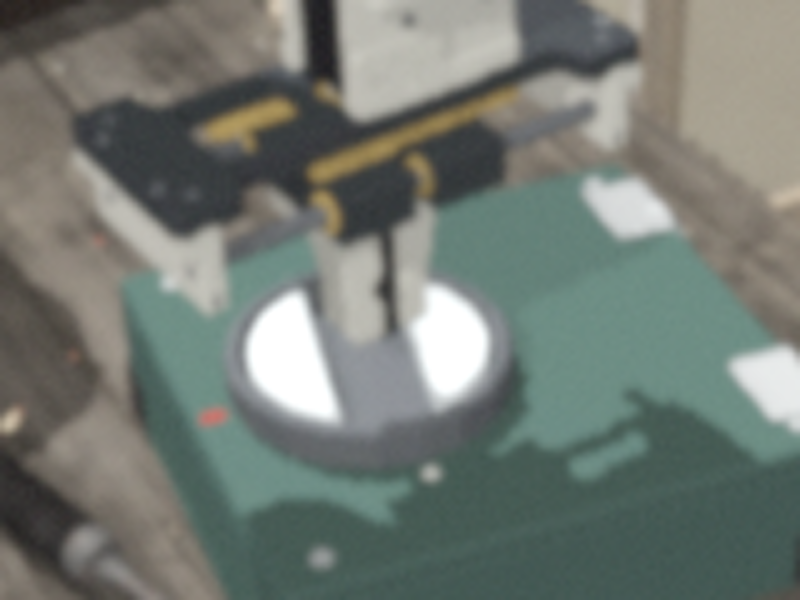

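```bash
python3 -m handwheel '[[[0,-0.06,-0.4,0],[0,0,-0.2,0],[0,0,0,0]]]'; python3 -m handwheel '[[[0,0,-0.15,0],[0,0,0,0]]]'
```

```text
time_s: 6.6
tcp_pos: [0.5426, 0.077, 0.1021]
eef_rot: [-176.3, 88.2, 8.4]
contact_force: [-0.8, -0.5, -0.5]
gripper_width: 0.0002
time_s: 6.8
tcp_pos: [0.5436, 0.0775, 0.0975]
eef_rot: [-175.5, 88.0, 9.2]
contact_force: [0.6, 0.4, 0.2]
gripper_width: 0.0002
```

```bash
python3 -m handwheel '[[[-0.1,-0.03,-0.15,0],[0,0,-0.15,0]]]'; python3 -m handwheel '[[[0,0,-0.12,0],[0,0,0,0]]]'
```

```text
time_s: 7.0
tcp_pos: [0.5403, 0.0767, 0.0864]
eef_rot: [-174.3, 87.9, 10.3]
contact_force: [-0.2, 0.9, 0.2]
gripper_width: 0.0004
time_s: 7.2
tcp_pos: [0.5397, 0.0765, 0.0805]
eef_rot: [-174.7, 87.9, 10.0]
contact_force: [-0.2, -0.1, 0.2]
gripper_width: 0.0008
```

```bash
python3 -m handwheel '[[[-0.11,0.04,0.05,0],[-0.1,0.05,0,0],[-0.1,0.06,0,0]]]'; python3 -m handwheel '[[[-0.09,0.07,0,0],[-0.08,0.08,0,0]]]'
```

```text
time_s: 7.5
tcp_pos: [0.5336, 0.0838, 0.0847]
eef_rot: [-175.1, 87.3, 9.6]
contact_force: [7.5, -3.4, -2.4]
gripper_width: 0.0003
time_s: 7.7
tcp_pos: [0.531, 0.0903, 0.0873]
eef_rot: [-175.9, 86.8, 9.0]
contact_force: [4.3, -4.6, 4.8]
gripper_width: 0.0005
```

```bash
python3 -m handwheel '[[[-0.18,-0.1,-0.1,0],[-0.12,-0.05,-0.05,0]]]'; python3 -m handwheel '[[[-0.08,0,0,0],[0,0,0,0]]]'
python3 -c "
import cv2
from plant import vision
im=vision.capture('scene');cv2.imwrite('pics/s6.png',cv2.resize(im[150:270,220:380],(800,600),interpolation=2))"
```

```text
time_s: 7.9
tcp_pos: [0.5257, 0.0865, 0.0858]
eef_rot: [-175.2, 86.0, 9.8]
contact_force: [6.3, -3.6, 2.4]
gripper_width: 0.0004
time_s: 8.1
tcp_pos: [0.5247, 0.0866, 0.0878]
eef_rot: [-175.4, 85.7, 9.7]
contact_force: [-0.0, -1.1, 0.6]
gripper_width: 0.0006
```

View pics/s6.png

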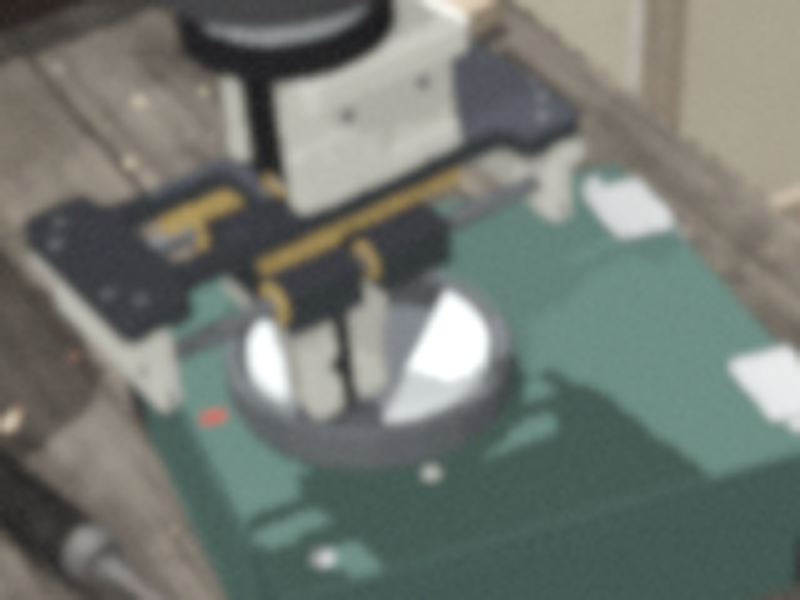

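```bash
python3 -m handwheel '[[[-0.1,0.06,-0.14,0],[-0.1,0.1,-0.05,0]]]'; python3 -m handwheel '[[[-0.08,0.12,-0.03,0],[-0.08,0.12,-0.03,0]]]'
```

```text
time_s: 8.35
tcp_pos: [0.5199, 0.0937, 0.0818]
eef_rot: [-175.2, 85.4, 10.0]
contact_force: [6.5, -4.3, 1.1]
gripper_width: 0.0005
time_s: 8.55
tcp_pos: [0.5161, 0.1036, 0.0805]
eef_rot: [-175.9, 85.1, 9.3]
contact_force: [11.2, -9.1, 1.0]
gripper_width: 0.0004
```

```bash
python3 -m handwheel '[[[0.03,0.12,0,0],[0.03,0.12,0,0]]]'; python3 -m handwheel '[[[0.03,0.12,0,0],[0.03,0.1,0,0]]]'
```

```text
time_s: 8.75
tcp_pos: [0.5179, 0.111, 0.0802]
eef_rot: [-178.7, 85.2, 6.6]
contact_force: [6.4, -10.8, 2.2]
gripper_width: 0.0007
time_s: 8.95
tcp_pos: [0.5192, 0.1148, 0.0797]
eef_rot: [175.3, 85.5, 0.5]
contact_force: [6.5, -19.5, 4.3]
gripper_width: 0.0003
```

```bash
python3 -m handwheel '[[[0.04,0.12,0,0],[0.04,0.12,0,0]]]'; python3 -c "
import cv2
from plant import vision
im=vision.capture('scene');cv2.imwrite('pics/s7.png',cv2.resize(im[150:270,220:380],(800,600),interpolation=2))"
```

```text
time_s: 9.15
tcp_pos: [0.5197, 0.117, 0.0788]
eef_rot: [165.9, 85.9, -9.0]
contact_force: [3.5, -24.3, 9.5]
gripper_width: 0.0003
```

View pics/s7.png

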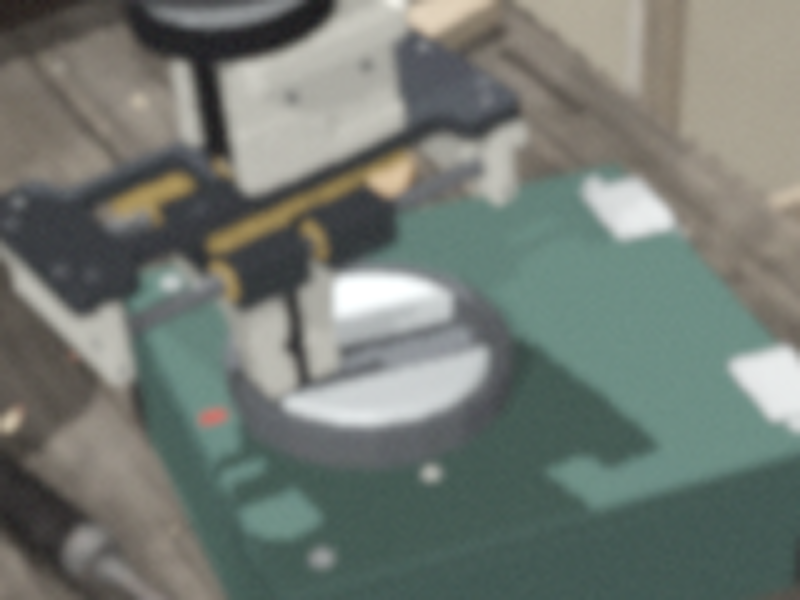

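```bash
python3 -m handwheel '[[[0.04,0.15,0.05,0],[0.04,0.15,0,0]]]'; python3 -m handwheel '[[[0.02,0.15,0,0]]]'
```

```text
time_s: 9.4
tcp_pos: [0.5192, 0.1172, 0.0788]
eef_rot: [147.9, 86.2, -27.1]
contact_force: [10.1, -33.5, 11.4]
gripper_width: 0.0006
time_s: 9.5
tcp_pos: [0.5191, 0.1171, 0.0788]
eef_rot: [139.3, 86.1, -35.8]
contact_force: [12.9, -33.8, 10.6]
gripper_width: 0.0004
```

```bash
python3 -m handwheel '[[[0,-0.1,0.05,0],[0,0,0.1,0]]]';python3 -m handwheel '[[[0,0,0.3,0],[0,0,0.6,0],[0,0,1,0],[0,-0.5,1,0],[-0.2,-1,0.5,0],[-0.2,-1,0,0],[-0.2,-1,0,0],[0,-1,0,0]]]';python3 -m handwheel '[[[0,-1,0,0],[0,-1,0,0],[0,-1,0,0],[0,0,0,0]]]'
python3 - <<'E'
import cv2
from h import *
im=vision.capture('scene');t=vision.capture('top')
cv2.imwrite('pics/s8.png',im)
cv2.imwrite('pics/t8.png',cv2.resize(t[130:350,170:430],None,fx=2.7,fy=2.7,interpolation=2))
E
```

```text
time_s: 9.7
tcp_pos: [0.5182, 0.1105, 0.0838]
eef_rot: [135.5, 86.1, -39.7]
contact_force: [-0.1, -0.0, -0.9]
gripper_width: 0.0006
time_s: 10.5
tcp_pos: [0.4913, -0.0657, 0.2253]
eef_rot: [138.5, 86.3, -36.1]
contact_force: [1.2, 0.0, -0.4]
gripper_width: 0.0008
time_s: 10.9
tcp_pos: [0.4902, -0.1899, 0.2261]
eef_rot: [142.7, 86.3, -31.9]
contact_force: [-0.1, -0.1, 0.6]
gripper_width: 0.0004
```

View pics/s8.png

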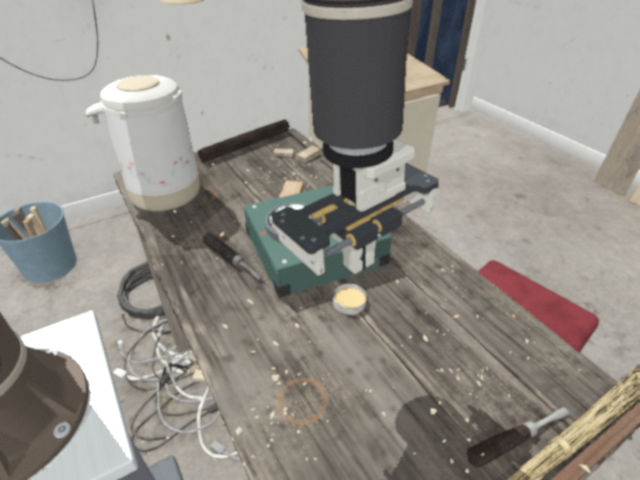

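View pics/t8.png

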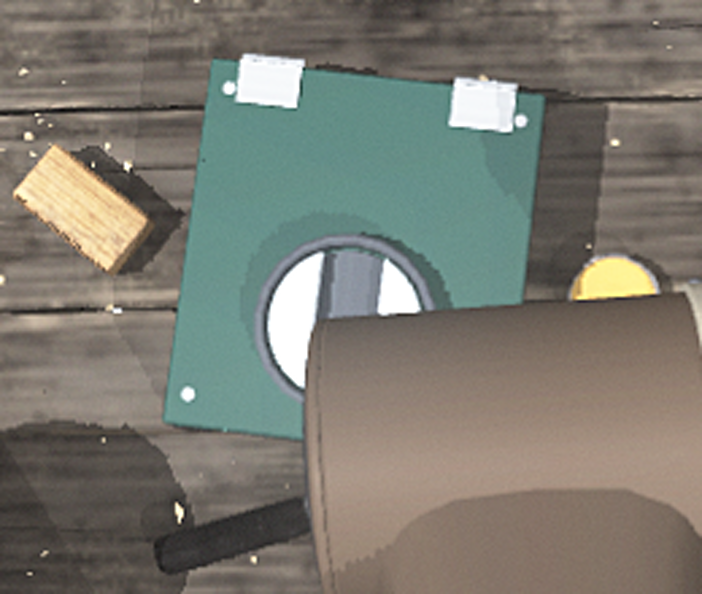

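```bash
python3 -m handwheel '[[[0,-1,0.5,0],[0,-1,0,0],[0,-1,0,0],[-0.3,-1,0,0],[-0.5,-1,0,0],[-0.5,-1,0,0],[-0.5,-1,0,0],[0,0,0,0]]]'
python3 - <<'E'
import cv2
from h import *
t=vision.capture('top');s=vision.capture('scene')
cv2.imwrite('pics/t9raw.png',t)
cv2.imwrite('pics/t9.png',cv2.resize(t[130:350,170:430],None,fx=2.7,fy=2.7,interpolation=2))
cv2.imwrite('pics/s9.png',cv2.resize(s[150:300,200:400],(800,600),interpolation=2))
E
```

```text
time_s: 11.8
tcp_pos: [0.4233, -0.4632, 0.2466]
eef_rot: [147.2, 86.2, -26.1]
contact_force: [0.4, 0.7, -0.0]
gripper_width: 0.0006
```

View pics/t9.png

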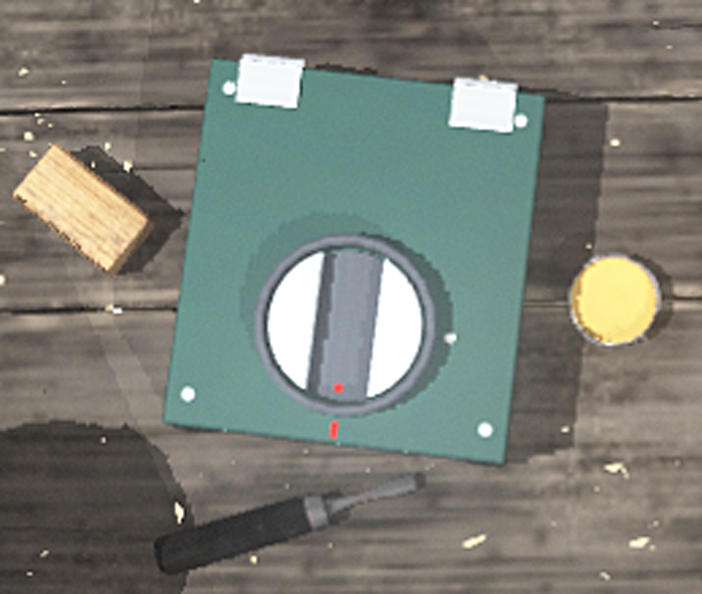

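View pics/s9.png

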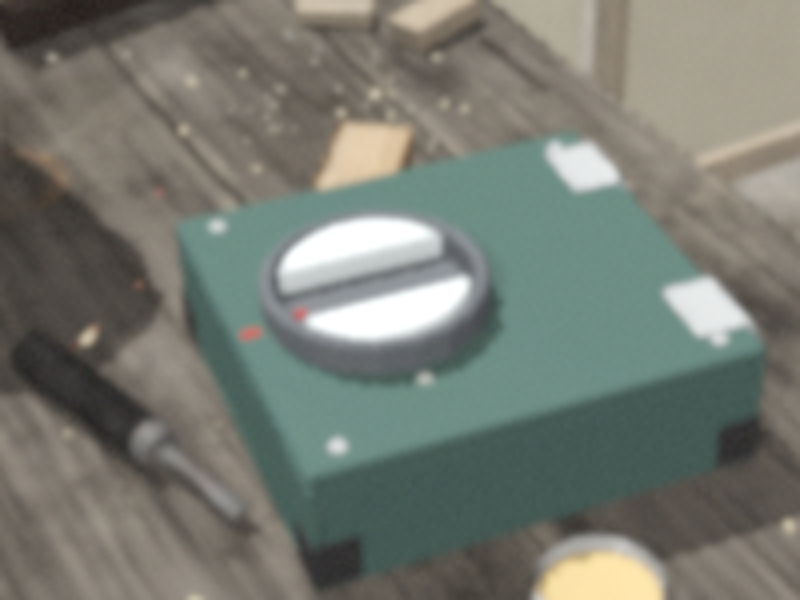

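Run:
```python
import cv2,numpy as np
a=cv2.imread('pics/top0.png');b=cv2.imread('pics/t9raw.png')
# drift of each item by template match
for n,(x0,y0,x1,y1) in dict(block=(172,180,228,234),tin=(378,220,420,262),chisel=(224,302,330,346)).items():
    r=cv2.matchTemplate(b,a[y0:y1,x0:x1],cv2.TM_CCOEFF_NORMED);_,m,_,l=cv2.minMaxLoc(r);print(n,l[0]-x0,l[1]-y0,round(m,3))
from plant import close_job
print(close_job())
```

```text
block 0 0 0.985
tin 0 0 0.88
chisel 0 0 0.989
the job is handed in; nothing more can be done
None
```

The tool case is shut and locked, and the job is handed in at about 12 s of the 56 s allowed.

- **Lid:** I pushed it down with the shut fingertips at the right front corner until it met its stop. The tip stopped at z ≈ 74 mm, the given height of the shut lid.
- **Fastener:** I set the fingertips in the slot near the red dot and carried them clockwise. At the stop, about 34 N of push (about 36 N in all) gave no more movement, against about 7 N needed to turn the head. I then backed off, lifted out and moved the arm clear to the right.

**Last checks:**
- The lid lies level in both cameras.
- The red dot lines up with the red mark, and the slot is square to the front edge to about 0.01 rad as read off the image.
- The sanding block, wax tin and chisel show no shift in the top picture. The tin's match score was lower (0.88), probably because the shadow on it changed.
- The force reading was about zero at the end, with nothing touched.

**What went less well:**
- The wrist force read about 90 N (84.5 N of it vertical) when the lid met its stop, because that step was a little too large. It stayed below the 120 N limit.
- The tool tilted by about 4 to 5 degrees while turning the head, with no visible effect.

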